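# Plug the carburetor throat, then hold the jet case open

## Robot

A 6-joint arm with a two-finger parallel gripper is mounted at the origin on the work surface. World frame = base frame: x ahead of the robot, y to its left, z up, the work surface at z = 0. Lengths are in mm, angles in rad, forces in N, time in s.
With the tool pointing down it reaches from about 300 to 775 mm from the base axis. Payload 14.6 kg.
Tool frame: the origin (TCP) lies at the very end of the fingers, on their centre line; the grasp point (between the pads) lies manip.grip_depth behind it (manip.grip_depth is the distance from the TCP to the grasp point, in mm); x points along the fingers, z is the direction in which the jaws open and shut, and the axes are right-handed (so a half turn about x gives the same grasp; the last joint's range is limited). The gripper opens to 94 mm and grips with 3 to 60 N. Pads are 16 mm wide; open, the fingers measure 119 mm over their backs; the gripper's body (75 mm by 177 mm) begins 78 mm behind the grasp point.
Start: joints at [1.214, 0.3, 1.521, -0, 1.321, -0.067], TCP at [157.166, 527.056, 205.446] pointing down, gripper open.
Joint ranges: [-3.03, 3.03], [-0.79, 2.21], [0.23, 2.52], [-1.04, 4.18], [0, 3.07], [-2.55, 2.55]. Speed limits (rad/s): [2.22, 2.22, 2.57, 3.14, 3.14, 3.14].

## Interface

Orientations are given as [roll, pitch, yaw] about the fixed x, y, z axes, in that order (R = Rz(yaw) Ry(pitch) Rx(roll)).
In Python, from cell import manip gives the robot as it stands.
- The arm moves only by the tool step_arm, never from a script. Its argument "commands" is one flat list of numbers, 7 for each row, row after row: the shift along the tool's x, y, z in m, then the turn, a rotation vector about the tool's x, y, z in degrees, then the finger opening in m, from 0 to 0.094. A call has 1 to 5 rows; each row shifts and turns the commanded pose from where the row before left it, along the tool's axes as they then stand; what a row does not reach is not made up. A row lasts 1/8 s, in which the tool goes at most 62.5 mm and 10.7 degrees, less where a joint would pass 70% of its speed; a pose out of reach is approached as far as the arm can. A call with a gripper value outside its range is refused whole. The fingers move at their own pace and stop on an object; "squeeze" is the grip in N (left out, the last holds). Time passes only in rows, so rows that do not move let the fingers close. It gives the time, the measured TCP pose, the force and the opening at its end, in the units of the state.
- manip.read_state(): the state, without advancing time (a new reading comes with each control period).
- manip.camera(name): name is "side" or "top"; returns the picture (480x640x3 uint8, red, green, blue); there is no depth.
- manip.camera_model(name): a dict with "intrinsics" (3x3 intrinsics, pixels), "k1" (the pictures are not rectified: a ray, as slopes to the right and down, at radius r is drawn at 1 + k1 r^2 times it, then the intrinsics apply), "origin" and "orientation" of the camera in the world. Camera axes: x right, y up, looking along -z (the intrinsics and any distortion apply to the point x, -y, -z); pixel columns grow to the right and rows downward; lengths in mm; the calibration is good to about 2 mm. A picture is of the moment at which its call begins. camera_model takes no time and is no camera call.
- manip.sign_off(): hands the job in, once; it reports no verdict.
Trained networks look in the newest picture that a camera, given by its name, has taken for a name from the list of things; names that differ only in an ending like _2 or _b are one class to them, and where a whole thing is asked for, a point or a joint stands for the part that bears it (a point fixed in the world has none). Each returns a list of dicts, best first, with "score" (0 to 1); they miss things now and then, are a little off and sometimes report something else, mostly with a low value. They report only what shows in the picture. A call takes as long as a camera call. They do not tell look-alikes from the thing itself.
- manip.find_in(thing, camera): "centre" ([row, column] in pixels, amid what is visible of it).
- manip.outline_of(thing, camera): "pixels" (480x640 bool, what is visible of it) and "centre" ([row, column] in pixels, amid what is visible of it).
The state is a dict: "clock": time; "joints": joint angles; "qd": joint speeds; "effort": joint torques, N m; "eef_pos": TCP position; "eef_rot": TCP orientation; "wrist_force": force on the tool from outside, world axes, zero at the start; "moment": the same for the moment, N m; "finger_gap": finger opening in mm.
Only numpy, scipy, OpenCV 4.12 (cv2) and the standard library are available. Lean on these libraries where they do the work, as an engineer would, in place of code of your own. Each camera call takes 0.05 s, during which the arm holds its last target. There are 200 camera calls.

## Task

Push the red tapered bung into the open throat of the upright carburetor until its flange sits flat on the rim, so that no jet can drop in, and let go of it. Only then lift the lid of the blue jet case and finish holding it still at 50 degrees open (give or take 5): the lid falls shut by itself, so the program ends with the gripper still holding it up and the bung still home. Leave the fuel pump, wheel hub, sprocket and mallet where they lie.

Things in the scene. Friction and masses are not known exactly. Their poses are not given: they have to be found in the camera images.
- bung: Red rubber tapered bung, loose, about 0.07 kg, standing upright on its narrow end on the table. Origin at the centre of its underside, z up along its axis. From the origin: taper 28 mm diameter at z 0 growing to 37 mm at z 34 mm; flange 50 mm diameter from z 34 to 40 mm; round grip 26 mm diameter from z 40 to 70 mm (its top).
- carb: Aluminium carburetor fixed throat-up on a dark steel plate 100 x 90 x 12 mm bolted to the table, which it does not leave. Origin at the centre of the plate's underside on the table, z up; the throat is straight above the origin; the rim, 95 mm above the table, is its highest point. A 36 mm bowl sticks out of it to +y of its own frame, below the rim.
- carb_throat (a point): Centre of the throat's mouth, level with the rim, 95 mm above the table. Round straight hole 41 mm diameter, 50 mm deep, pointing straight up; rim 54 mm outer diameter. With the bung fully home its origin is 34 mm below this point and its grip reaches from 6 to 36 mm above it.
- case: Blue jet case fixed to the table: open box 160 mm (its x) by 200 mm (its y) by 60 mm high, with brass jets in compartments and a 10 mm thick blue lid on top (closed lid: z 60 to 70 mm). Origin at the centre of the underside on the table; its -x side is the front, with the handle; the lid's hinge runs along y on the far (+x) top edge.
- lid (a joint): Angle of the case's lid in rad: 0 shut, growing as the front edge rises and swings over towards the hinge; 50 degrees is 0.873. Range 0 to 1.9. The hinge is nearly free: the lid (roughly 0.35 kg) falls shut from any angle under 1.5 unless held up.
- lid_handle (a point): Middle of the lid's steel bar handle: round, 12 mm diameter, 110 mm between its two end stems, parallel to the hinge, in the lid's mid-plane, 45 mm out from the lid's front edge (39 mm free gap), 206 mm from the hinge axis. Moves with the lid; 65 mm above the table when shut. The bar can turn between gripping fingers. Site axes: the lid's own, equal to the case's when shut.
- lid_hinge (a point): Middle of the lid's hinge axis, which runs along the case's y axis: 80 mm towards +x of the case's origin and 65 mm above the table.
- pump: Bystander: gray cast fuel pump 75 x 60 x 55 mm, loose. Origin at the centre of its underside.
- hub: Bystander: nickel-plated wheel hub 96 mm diameter, 55 mm high, loose. Origin at the centre of its underside.
- sprocket: Bystander: white nylon sprocket 152 mm diameter, 8 mm thick, lying flat, loose. Origin at the centre of its underside.
- mallet: Bystander: orange rubber mallet lying on the table, loose: head 56 mm diameter, 90 mm long, centred 100 mm to +x of its origin; wooden handle 24 mm diameter running to 150 mm to -x of its origin. Origin on the table under the handle's line.
Not all that is in view belongs to the job. Of the things shaped like the bung, the red one is meant.

How it is judged (in metres and radians):
On the way:
1. the bung is fully home in the throat and let go, the lid still shut (z of bung in the frame of carb_throat below -0.031 m and horizontal distance between bung and carb_throat below 0.005 m and angle between bung's own z axis and vertical below 0.08 rad and contact force between the fingers and bung below 0.1 N and value of joint lid below 0.08 rad), for 0.2 s.
At the end, for the whole second after the job is handed in: The lid is held still by the fingers at 45 to 55 degrees open, touched by no loose thing, while the bung is within 3 mm of fully home, centred within 5 mm and upright within 4.5 degrees in the throat, not touched (z of bung in the frame of carb_throat below -0.031 m and horizontal distance between bung and carb_throat below 0.005 m and angle between bung's own z axis and vertical below 0.08 rad and contact force between the fingers and bung below 0.1 N and value of joint lid between 0.7854 and 0.9599 rad and velocity of joint lid between -0.1 and 0.1 rad/s and contact force between the fingers and case above 0.3 N and contact force between case and pump below 0.2 N and contact force between case and hub below 0.2 N and contact force between case and sprocket below 0.2 N and contact force between case and mallet below 0.2 N and contact force between case and bung below 0.2 N); the arm keeps its last pose, push and grip.
It fails at once if the lid opened (over 0.12 rad) while the bung is not home in the throat (value of joint lid above 0.12 rad and not (z of bung in the frame of carb_throat below -0.031 m and horizontal distance between bung and carb_throat below 0.005 m and angle between bung's own z axis and vertical below 0.08 rad)).
It fails at once if the pump disturbed (moved over 20 mm) (distance of pump from where it was at the start of the episode above 0.02 m).
It fails at once if the hub disturbed (moved over 20 mm) (distance of hub from where it was at the start of the episode above 0.02 m).
It fails at once if the sprocket disturbed (moved over 20 mm) (distance of sprocket from where it was at the start of the episode above 0.02 m).
It fails at once if the mallet disturbed (moved over 20 mm) (distance of mallet from where it was at the start of the episode above 0.02 m).
It also fails if it takes over 61 s, if anything falls off the work surface, if the arm or the gripper's body presses on something with over 40 N, if the wrist force passes 120 N, or if a joint passes its speed limit or range.

## Working session

There is one attempt and no reset: what is moved stays moved. The work goes in short steps, Python scripts to look and compute and a tool call to move; the robot and the scene stay as the last step left them, time stands still between calls to the robot, and variables do not carry over. Pictures are saved under pics/ and viewed, about 8 in all and at most 12, crops included, and the job is handed in when it is done.

Besides the shell and the picture viewer there is one more tool, called after "Request:" as a command line: name --argument value ..., lists and objects as JSON in quotes. step_arm: Moves the arm, as the interface text tells. Its arguments: {"type":"object","properties":{"commands":{"type":"array"},"squeeze":{"type":"number"}},"required":["commands"]}

```bash
mkdir -p pics; ls; cat > h.py <<'E'
import numpy as np, cv2
from cell import manip
from scipy.spatial.transform import Rotation as R
def cam(n):
    m=manip.camera_model(n); K=np.array(m["intrinsics"]); o=np.array(m["origin"],float); q=np.array(m["orientation"],float)
    Rm=q if q.shape==(3,3) else R.from_euler('xyz',q).as_matrix()
    return K,m["k1"],o,Rm
def ray(n,rc):
    K,k1,o,Rm=cam(n)
    d=np.array([(rc[1]-K[0,2])/K[0,0],(rc[0]-K[1,2])/K[1,1]]); u=d.copy()
    for _ in range(20): u=d/(1+k1*(u@u))
    return o,Rm@np.array([u[0],-u[1],-1.])
def at_z(n,rc,z):
    o,v=ray(n,rc); return o+v*(z-o[2])/v[2]
def proj(n,p):
    K,k1,o,Rm=cam(n); c=Rm.T@(np.array(p,float)-o); u=np.array([c[0],-c[1]])/-c[2]; u=u*(1+k1*(u@u))
    return np.array([K[1,1]*u[1]+K[1,2],K[0,0]*u[0]+K[0,2]])
def tri(rc1,rc2):
    o1,v1=ray("top",rc1);o2,v2=ray("side",rc2)
    s=np.linalg.lstsq(np.c_[v1,-v2],o2-o1,rcond=None)[0]
    a,b=o1+s[0]*v1,o2+s[1]*v2
    return (a+b)/2,np.linalg.norm(a-b)
def save(n,f):
    im=manip.camera(n); cv2.imwrite(f,im[:,:,::-1]); return im
E
python3 - <<'E'
from h import *
print(manip.camera_model("top"),manip.camera_model("side"),manip.grip_depth,manip.read_state())
for c in("top","side"):
    save(c,f"pics/{c}0.png")
    for t in("bung","carb","case","lid_handle","pump","hub","sprocket","mallet"):
        print(c,t,[(round(d["score"],2),np.round(d["centre"]).tolist()) for d in manip.find_in(t,c)[:4]])
E
```

```text
pics
{'intrinsics': array([[494.29177966,   0.        , 318.38662655],
       [  0.        , 494.29177966, 241.04392993],
       [  0.        ,   0.        ,   1.        ]]), 'k1': -0.10378548857360005, 'origin': array([ 364.33657646,   -9.4675038 , 1546.61068583]), 'orientation': array([ 0.08805516,  0.00216488, -1.57019137])} {'intrinsics': array([[562.83136183,   0.        , 322.96976345],
       [  0.        , 562.83136183, 246.1268778 ],
       [  0.        ,   0.        ,   1.        ]]), 'k1': 0.05522582489828865, 'origin': array([-315.16883483, -765.9851697 , 1272.31981981]), 'orientation': array([ 0.75989519, -0.00624821, -0.79454976])} 18.8 {'clock': 0.0, 'joints': array([ 1.21440334e+00,  3.00458308e-01,  1.52156014e+00, -1.76704310e-06,
        1.32069644e+00, -6.66164309e-02]), 'qd': array([-8.41832311e-05,  1.70290854e-03,  6.02066730e-04,  1.12530440e-04,
        6.37919461e-04,  3.09591321e-04]), 'effort': array([-1.77297781e-03, -5.31808054e+01, -3.52733409e+01,  7.07428926e-02,
        2.44711968e-02, -6.75681531e-05]), 'eef_pos': array([157.07932469, 526.8278656 , 
[... 270 characters left out ...]
[246.0, 318.0]), (0.65, [263.0, 346.0]), (0.65, [247.0, 281.0])]
top carb [(0.59, [206.0, 240.0])]
top case [(0.73, [206.0, 394.0])]
top lid_handle [(0.95, [202.0, 395.0])]
top pump [(0.78, [288.0, 427.0])]
top hub [(0.86, [219.0, 467.0])]
top sprocket [(0.62, [309.0, 194.0])]
top mallet [(0.94, [187.0, 156.0])]
side bung [(0.65, [285.0, 302.0]), (0.61, [243.0, 297.0]), (0.55, [289.0, 336.0]), (0.51, [265.0, 321.0])]
side carb [(0.66, [208.0, 300.0])]
side case [(0.71, [281.0, 413.0])]
side lid_handle [(0.75, [276.0, 416.0])]
side pump [(0.63, [364.0, 387.0])]
side hub [(0.83, [344.0, 479.0]), (0.57, [165.0, 254.0])]
side sprocket [(0.93, [240.0, 198.0])]
side mallet [(0.93, [164.0, 255.0])]
```

```bash
ls pics
```

```text
side0.png
top0.png
```

View pics/top0.png

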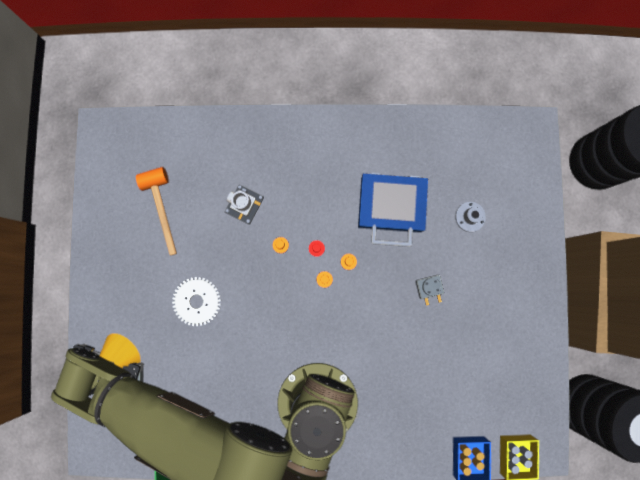

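View pics/side0.png

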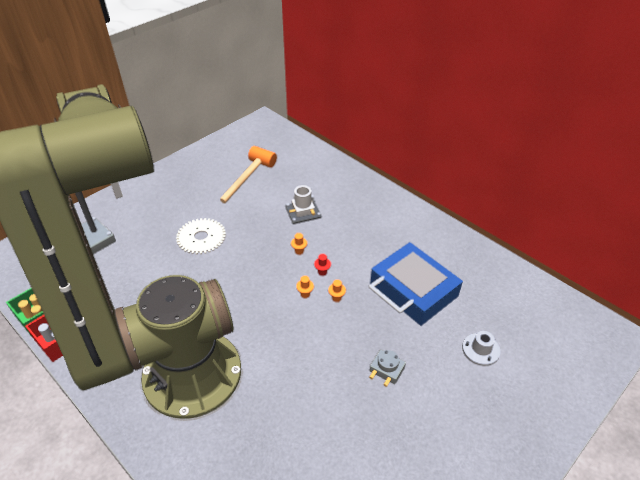

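Bung-shaped things in the top view: orange at (245,281), (262,348) and (279,324), and red at (247,317). The side view shows the red one at (264,322). Only the red one fits the description, and I'll confirm it in an enlarged crop.

```bash
cat > m.py <<'E'
from h import *
from scipy.optimize import least_squares
def red(n,im,c):
    h=cv2.cvtColor(im,cv2.COLOR_RGB2HSV); m=((h[...,0]<5)|(h[...,0]>174))&(h[...,1]>150)&(h[...,2]>70)
    k,l,s,ce=cv2.connectedComponentsWithStats(m.astype(np.uint8))
    i=1+int(np.argmin([np.hypot(ce[j][0]-c[1],ce[j][1]-c[0])+(s[j,4]<20)*999 for j in range(1,k)]))
    return l==i
a=np.linspace(0,2*np.pi,40)
def body(x,y,z0=0,prof=((14,0),(18.5,34),(25,34),(25,40),(13,40),(13,70))):
    return np.array([[x+r*np.cos(t),y+r*np.sin(t),z0+z] for r,z in prof for t in a])
def ctr(n,x,y,z0,prof=None):
    S=8; im=np.zeros((480*S//1,640*S),np.uint8)
    prof=prof or ((14,0),(18.5,34),(25,34),(25,40),(13,40),(13,70))
    for (r1,z1),(r2,z2) in zip(prof,prof[1:]):
        p=np.array([proj(n,q)[::-1] for q in body(x,y,z0,((r1,z1),(r2,z2)))])
        cv2.fillPoly(im,[cv2.convexHull(np.round(p*S+S/2).astype(np.int32))],1)
    m=cv2.moments(im,True); return np.array([m["m01"],m["m10"]])/m["m00"]/S-.5
def fit(obs,z0,x0,prof=None):
    f=lambda p:np.concatenate([ctr(n,*p,z0,prof)-c for n,c in obs.items()])
    r=least_squares(f,x0,diff_step=.005); return r.x,r.fun
E
python3 - <<'E'
from m import *
obs={};crops=[]
for n,c in(("top",(247,317)),("side",(264,322))):
    im=manip.camera(n); mk=red(n,im,c); obs[n]=np.argwhere(mk).mean(0); print(n,mk.sum(),obs[n])
    r,q=(245,285) if n=="top" else (240,310)
    crops.append(cv2.resize(im[r-60:r+60,q-65:q+65,::-1],None,fx=3,fy=3,interpolation=2)) 
    b0=at_z(n,obs[n],40)
    print(n,"at z40",b0)
print(fit(obs,0,b0[:2]))
cv2.imwrite("pics/c1.png",np.hstack(crops))
for n in("top","side"):
  for t in("case","lid","carb","lid_handle"):
    for d in manip.outline_of(t,n)[:1]:
        m=d["pixels"]; np.save(f"pics/{n}_{t}.npy",m); c=cv2.findContours(m.astype(np.uint8),0,2)[0]; c=max(c,key=cv2.contourArea)
        print(n,t,d["score"],np.round(d["centre"],1),m.sum(),"poly",cv2.approxPolyDP(c,3,True).reshape(-1,2)[:, ::-1].tolist())
E
```

```text
top 187 [247.94117647 316.13368984]
top at z40 [476.17938082   0.74726566  40.        ]
side 220 [264.07727273 322.16363636]
side at z40 [ 4.72356463e+02 -2.22973805e-01  4.00000000e+01]Traceback (most recent call last):
  File "<stdin>", line 9, in <module>
  File "m.py", line 20, in fit
    r=least_squares(f,x0,diff_step=.005); return r.x,r.fun
    return func(*args, **kwargs)
    result = trf(vector_fun.fun, vector_fun.jac, x0, f0, J0, lb, ub, ftol, xtol,
                 gtol, max_nfev, x_scale, loss_function, tr_solver,
                 tr_options.copy(), verbose, callback=callback_wrapped)
    return trf_no_bounds(
        fun, jac, x0, f0, J0, ftol, xtol, gtol, max_nfev, x_scale,
        loss_function, tr_solver, tr_options, verbose, callback=callback)
    f_new = fun(x_new)
    self._update_fun()
    ~~~~~~~~~~~~~~~~^^
    self.f = self.fun_wrapped(xp_copy(self.x))
             ~~~~~~~~~~~~~~~~^^^^^^^^^^^^^^^^^
    return np.atleast_1d(self.fun(x))
                         ~~~~~~~~^^^
    return self.f(x, *self.args, **self.kwargs)
           ~~~~~~^^^^^^^^^^^^^^^^^^^^^^^^^^^^^^
  File "m.py", line 19, in <lambda>
    f=lambda p:np.concatenate([ctr(n,*p,z0,prof)-c for n,c in obs.items()])
                               ~~~^^^^^^^^^^^^^^
  File "m.py", line 15, in ctr
    p=np.array([proj(n,q)[::-1] for q in body(x,y,z0,((r1,z1),(r2,z2)))])
                ~~~~^^^^^
  File "h.py", line 16, in proj
    K,k1,o,Rm=cam(n); c=Rm.T@(np.array(p,float)-o); u=np.array([c[0],-c[1]])/-c[2]; u=u*(1+k1*(u@u))
              ~~~^^^
  File "h.py", line 5, in cam
    m=manip.camera_model(n); K=np.array(m["intrinsics"]); o=np.array(m["origin"],float); q=np.array(m["orientation"],float)
ValueError: time passes only in moves, steps and waits
```

```bash
sed -i 's/^def cam(n)/import functools\n@functools.cache\ndef cam(n)/' h.py
sed -i 's/    f=lambda p:.*/    x0=np.array(x0); P=lambda q:x0+1000*(q-1)\n    f=lambda q:np.concatenate([ctr(n,*P(q),z0,prof)-c for n,c in obs.items()])/; s/    r=least_squares.*/    r=least_squares(f,[1.,1.],diff_step=.005); return P(r.x),r.fun/' m.py
python3 - <<'E'
from m import *
obs={};crops=[]
for n,c in(("top",(247,317)),("side",(264,322))):
    im=manip.camera(n); mk=red(n,im,c); obs[n]=np.argwhere(mk).mean(0)
    cv2.imwrite(f"pics/{n}1.png",im[:,:,::-1])
    r,q=(230,285) if n=="top" else (230,310)
    crops.append(cv2.resize(im[r-60:r+60,q-65:q+65,::-1],None,fx=3,fy=3,interpolation=2)) 
cv2.imwrite("pics/c1.png",np.hstack(crops))
print(fit(obs,0,(474,0)))
for n in("top","side"):
  for t in("case","lid","carb","lid_handle"):
    for d in manip.outline_of(t,n)[:1]:
        m=d["pixels"]; np.save(f"pics/{n}_{t}.npy",m); c=cv2.findContours(m.astype(np.uint8),0,2)[0]; c=max(c,key=cv2.contourArea)
        print(n,t,d["score"],np.round(d["centre"],1),m.sum(),"poly",cv2.approxPolyDP(c,3,True).reshape(-1,2)[:, ::-1].tolist())
E
```

```text
(array([475.82868546,   1.79598101]), array([ 0.16945013, -0.34517756,  0.14245754,  0.36164106]))
top case 0.89 [207.4 393.6] 4002 poly [[174, 363], [228, 358], [231, 372], [243, 372], [246, 410], [234, 412], [230, 424], [179, 427]]
top lid 0.74 [201.5 393.4] 3717 poly [[174, 364], [224, 360], [228, 373], [243, 374], [245, 410], [231, 412], [225, 425], [178, 426]]
top carb 0.88 [205.8 242.6] 957 poly [[185, 239], [196, 227], [212, 226], [223, 250], [196, 262]]
top lid_handle 0.69 [202.1 393.3] 3823 poly [[174, 363], [226, 360], [229, 372], [243, 372], [246, 410], [231, 412], [228, 425], [179, 427]]
side case 0.9 [282.1 415.2] 4636 poly [[243, 408], [268, 371], [287, 368], [311, 397], [324, 423], [295, 458], [281, 462]]
side carb 0.75 [206.8 304. ] 909 poly [[186, 306], [187, 298], [199, 294], [207, 285], [224, 292], [218, 320]]
side lid_handle 0.66 [272.6 415.7] 3317 poly [[244, 409], [269, 372], [278, 379], [286, 369], [300, 388], [289, 376], [280, 384], [300, 408], [310, 398], [304, 414], [312, 425], [280, 459]]
```

View pics/c1.png

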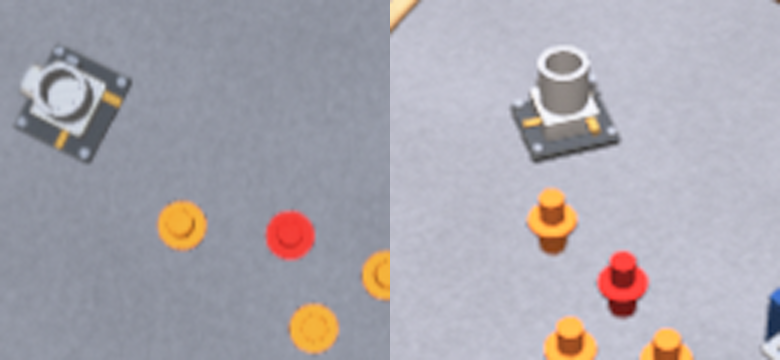

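Red bung confirmed: at (290,235) in the left crop and (623,283) in the right. It is the only red one; the others are orange. Next I'll find the carb rim and the case.

```bash
cat > plan.py <<'E'
from h import *
def down(psi):  # tool pointing down, jaw axis z at world heading psi
    z=np.array([np.cos(psi),np.sin(psi),0]); x=np.array([0,0,-1.]); return np.c_[x,np.cross(z,x),z]
def cur():
    s=manip.read_state(); return np.array(s["eef_pos"]),R.from_euler('xyz',s["eef_rot"]).as_matrix(),s
def rows(p,Rm,pt,Rt,n):
    rv=R.from_matrix(Rm.T@Rt).as_rotvec()/n; out=[]
    for i in range(n):
        d=(pt-p)/n; out.append(np.r_[np.round(Rm.T@d/1000,4),np.round(np.degrees(rv),2)])
        p=p+d; Rm=Rm@R.from_rotvec(rv).as_matrix()
    return out
def show(o,g):
    print(", ".join(", ".join(f"{v:g}" for v in [*r,g]) for r in o))
E
python3 - <<'E'
from m import *; from plan import *
from scipy.optimize import minimize
p,Rm,s=cur(); print(p,"\n",Rm.round(3))
print("rim",tri((201.3,242),(191.3,303)))
S=4
def sil(n,x,y,w):
    c,s_=np.cos(w),np.sin(w); T=lambda q:np.array(q)@np.array([[c,s_,0],[-s_,c,0],[0,0,1]])+[x,y,0]
    im=np.zeros((480*S,640*S),np.uint8)
    px=lambda q:np.round(np.array([proj(n,t)[::-1] for t in T(q)])*S+S/2).astype(np.int32)
    cv2.fillPoly(im,[cv2.convexHull(px([[a,b,z] for a in(-80,80) for b in(-100,100) for z in(0,70)]))],1)
    cv2.polylines(im,[px([[-80,-55,65],[-126,-55,65],[-126,55,65],[-80,55,65]])],False,1,16)
    return im
M={n:cv2.resize(np.load(f"pics/{n}_case.npy").astype(np.uint8),None,fx=S,fy=S,interpolation=0) for n in("top","side")}
def hf(m): # fill handle window
    return m
def cost(q):
    t=0
    for n in M:
        a=sil(n,q[0]*100,q[1]*100,q[2]); t+=1-(a&M[n]).sum()/(a|M[n]).sum()
    return t
b=at_z("top",(203,394),70)
r=minimize(cost,[b[0]/100,b[1]/100,0.],method="Nelder-Mead",options=dict(initial_simplex=[[b[0]/100,b[1]/100,0],[b[0]/100+.2,b[1]/100,0.1],[b[0]/100,b[1]/100+.2,-.1],[b[0]/100+.1,b[1]/100+.1,.1]],maxiter=120))
print(r.x,r.fun)
x,y,w=r.x[0]*100,r.x[1]*100,r.x[2]
hp=np.array([x-126*np.cos(w),y-126*np.sin(w),65]); print("handle",hp,"px",proj("top",hp),proj("side",hp))
for n in M:
    im=cv2.imread(f"pics/{n}1.png"); im=cv2.resize(im,None,fx=S,fy=S); c=cv2.findContours(sil(n,x,y,w),0,2)[0]; cv2.drawContours(im,c,-1,(0,255,255),1)
    q=proj(n,[x,y,50]); a=int(q[0]*S)-230; bb=int(q[1]*S)-200; M[n]=im[a:a+460,bb:bb+390]
cv2.imwrite("pics/c2.png",np.hstack(list(M.values())))
t=np.array([476,2,110.]); best=down(np.pi/2)
for psi in (0,np.pi/2,-np.pi/2,np.pi): print(psi,np.degrees(R.from_matrix(Rm.T@down(psi)).as_rotvec()).round(1))
E
```

```text
[157.18498517 527.03564224 205.43233491] 
 [[ 0.    -0.958  0.286]
 [-0.     0.286  0.958]
 [-1.    -0.    -0.   ]]
rim (array([610.11350107, 220.51839868, 101.32221481]), np.float64(0.251425237493437))
[ 6.14755296 -2.33508819 -0.06888556] 0.06494624524776826
handle [ 489.05412642 -224.83610119   65.        ] px [243.08421867 390.93605139] [298.18492699 385.39067155]
0 [73.4 -0.   0. ]
1.5707963267948966 [-16.6  -0.    0. ]
-1.5707963267948966 [163.4   0.    0. ]
3.141592653589793 [-106.6   -0.    -0. ]
```

View pics/c2.png

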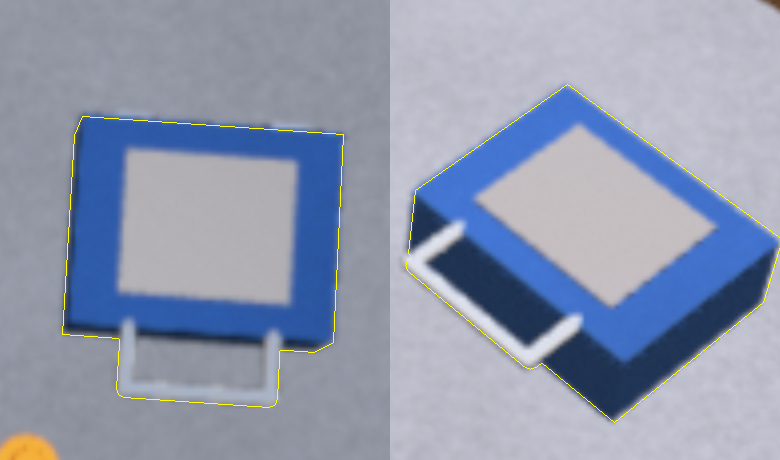

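The fitted outline lies on the case in both views, with the handle at about (489,-225). Now I'll move above the bung.

```bash
python3 - <<'E'
from plan import *
p,Rm,s=cur(); show(rows(p,Rm,np.array([476,2,130.]),down(0),10),.06)
E
```

```text
0.0075, -0.0456, -0.0412, 7.34, -0, 0, 0.06, 0.0068, -0.0454, -0.0315, 7.34, -0, 0, 0.06, 0.0061, -0.0442, -0.0229, 7.34, -0, 0, 0.06, 0.0055, -0.042, -0.0154, 7.34, -0, 0, 0.06, 0.005, -0.0393, -0.0089, 7.34, -0, 0, 0.06, 0.0045, -0.0361, -0.0034, 7.34, -0, 0, 0.06, 0.004, -0.0326, 0.0011, 7.34, -0, 0, 0.06, 0.0036, -0.029, 0.0047, 7.34, -0, 0, 0.06, 0.0032, -0.0253, 0.0075, 7.34, -0, 0, 0.06, 0.0029, -0.0218, 0.0097, 7.34, -0, 0, 0.06
```

```bash
sed -i 's|d=(pt-p)/n;|d=(pt-p)/(n-i);|' plan.py; python3 - <<'E'
from plan import *
p,Rm,s=cur(); show(rows(p,Rm,np.array([476,2,130.]),down(0),15),.06)
E
```

```text
0.005, -0.0304, -0.0275, 4.89, -0, 0, 0.06, 0.005, -0.0326, -0.0248, 4.89, -0, 0, 0.06, 0.005, -0.0346, -0.0219, 4.89, -0, 0, 0.06, 0.005, -0.0363, -0.0189, 4.89, -0, 0, 0.06, 0.005, -0.0378, -0.0157, 4.89, -0, 0, 0.06, 0.005, -0.039, -0.0124, 4.89, -0, 0, 0.06, 0.005, -0.0399, -0.0091, 4.89, -0, 0, 0.06, 0.005, -0.0406, -0.0056, 4.89, -0, 0, 0.06, 0.005, -0.0409, -0.0021, 4.89, -0, 0, 0.06, 0.005, -0.0409, 0.0014, 4.89, -0, 0, 0.06, 0.005, -0.0407, 0.0049, 4.89, -0, 0, 0.06, 0.005, -0.0401, 0.0083, 4.89, -0, 0, 0.06, 0.005, -0.0392, 0.0117, 4.89, -0, 0, 0.06, 0.005, -0.0381, 0.015, 4.89, -0, 0, 0.06, 0.005, -0.0367, 0.0182, 4.89, -0, 0, 0.06
```

Request:
step_arm --commands '[0.005,-0.0304,-0.0275,4.89,0,0,0.06,0.005,-0.0326,-0.0248,4.89,0,0,0.06,0.005,-0.0346,-0.0219,4.89,0,0,0.06,0.005,-0.0363,-0.0189,4.89,0,0,0.06,0.005,-0.0378,-0.0157,4.89,0,0,0.06]' --squeeze 20

```text
clock: 2.12
eef_pos: [263.9, 350.9, 180.4]
eef_rot: [-0.013, 1.57, 0.839]
wrist_force: [0.6, 0.2, -0.1]
finger_gap: 60.1
```

Request:
step_arm --commands '[0.005,-0.039,-0.0124,4.89,0,0,0.06,0.005,-0.0399,-0.0091,4.89,0,0,0.06,0.005,-0.0406,-0.0056,4.89,0,0,0.06,0.005,-0.0409,-0.0021,4.89,0,0,0.06,0.005,-0.0409,0.0014,4.89,0,0,0.06]'

```text
clock: 2.75
eef_pos: [370.4, 175.9, 155.5]
eef_rot: [-0.043, 1.57, 0.382]
wrist_force: [1.1, 0.8, -0.3]
finger_gap: 59.9
```

Request:
step_arm --commands '[0.005,-0.0407,0.0049,4.89,0,0,0.06,0.005,-0.0401,0.0083,4.89,0,0,0.06,0.005,-0.0392,0.0117,4.89,0,0,0.06,0.005,-0.0381,0.015,4.89,0,0,0.06,0.005,-0.0367,0.0182,4.89,0,0,0.06]'

```text
clock: 3.38
eef_pos: [476.9, 0.9, 130.4]
eef_rot: [0.009, 1.57, 0.007]
wrist_force: [-0.3, 0.4, 0.6]
finger_gap: 59.9
```

```bash
python3 - <<'E'
from plan import *
p,Rm,s=cur(); print(p,Rm.round(3),s["finger_gap"],s["clock"]); show(rows(p,Rm,np.array([476,2,44.]),down(0),5),.05)
im=manip.camera("side"); cv2.imwrite("pics/c3.png",cv2.resize(im[190:320,240:420,::-1],None,fx=4,fy=4))
E
```

```text
[476.87662321   0.90465434 130.39956559] [[ 0.     0.002  1.   ]
 [ 0.     1.    -0.002]
 [-1.     0.     0.   ]] 59.86365394038416 3.375
0.0173, 0.0002, -0.0002, -0.02, 0, -0, 0.05, 0.0173, 0.0002, -0.0002, -0.02, 0, -0, 0.05, 0.0173, 0.0002, -0.0002, -0.02, 0, -0, 0.05, 0.0173, 0.0002, -0.0002, -0.02, 0, -0, 0.05, 0.0173, 0.0002, -0.0002, -0.02, 0, -0, 0.05
```

View pics/c3.png

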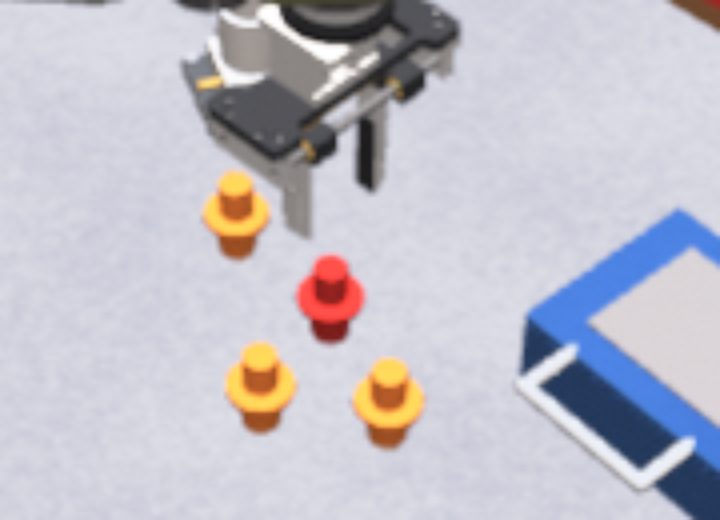

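The gripper hangs above the red bung (330,300 in the crop), and the oranges are clear of the jaw direction. Descend and grip.

Request:
step_arm --commands '[0.0175,0.0002,-0.0001,0,0,0,0.06,0.0175,0.0002,-0.0001,0,0,0,0.06,0.0175,0.0002,-0.0001,0,0,0,0.06,0.0175,0.0002,-0.0001,0,0,0,0.06,0.0165,0.0002,-0.0001,0,0,0,0.06]'

```text
clock: 4.05
eef_pos: [475.7, 3.2, 43.4]
eef_rot: [-0.212, 1.571, -0.211]
wrist_force: [-0.1, 0.2, -0.0]
finger_gap: 60.2
```

Request:
step_arm --commands '[0,0,0,0,0,0,0.035,0,0,0,0,0,0,0.015,0,0,0,0,0,0,0.015,0,0,0,0,0,0,0.015,0,0,0,0,0,0,0.015]' --squeeze 25

```text
clock: 4.68
eef_pos: [476.0, 3.2, 44.4]
eef_rot: [-0.094, 1.57, -0.093]
wrist_force: [-1.5, -0.1, 4.7]
finger_gap: 25.3
```

Request:
step_arm --commands '[-0.01,0,0,0,0,0,0.015,-0.03,0,0,0,0,0,0.015,-0.035,0,0,0,0,0,0.015,-0.035,0,0,0,0,0,0.015,0,0,0,0,0,0,0.015]'

```text
clock: 5.3
eef_pos: [476.7, 3.1, 156.6]
eef_rot: [-0.072, 1.566, -0.071]
wrist_force: [-0.5, -0.4, -1.1]
finger_gap: 25.6
```

```bash
python3 - <<'E'
from plan import *
p,Rm,s=cur(); print(p,s["finger_gap"],s["clock"],s["wrist_force"])
for n in("top","side"):
    for d in manip.find_in("bung",n)[:4]: pass
show(rows(p,Rm,np.array([610,220,175.]),down(0),10),.015)
im=manip.camera("side"); cv2.imwrite("pics/c4.png",cv2.resize(im[190:320,240:420,::-1],None,fx=4,fy=4))
E
```

```text
[476.74162027   3.12866988 156.61309029] 25.611207672346247 5.3 [-0.46150819 -0.43178861 -1.06891088]
-0.0018, 0.0217, 0.0134, 0, 0.03, 0, 0.015, -0.0018, 0.0217, 0.0133, 0, 0.03, 0, 0.015, -0.0018, 0.0217, 0.0133, 0, 0.03, 0, 0.015, -0.0018, 0.0217, 0.0133, 0, 0.03, 0, 0.015, -0.0018, 0.0217, 0.0133, 0, 0.03, 0, 0.015, -0.0018, 0.0217, 0.0133, 0, 0.03, 0, 0.015, -0.0018, 0.0217, 0.0133, 0, 0.03, 0, 0.015, -0.0018, 0.0217, 0.0133, 0, 0.03, 0, 0.015, -0.0018, 0.0217, 0.0133, 0, 0.03, 0, 0.015, -0.0018, 0.0217, 0.0133, 0, 0.03, 0, 0.015
```

View pics/c4.png

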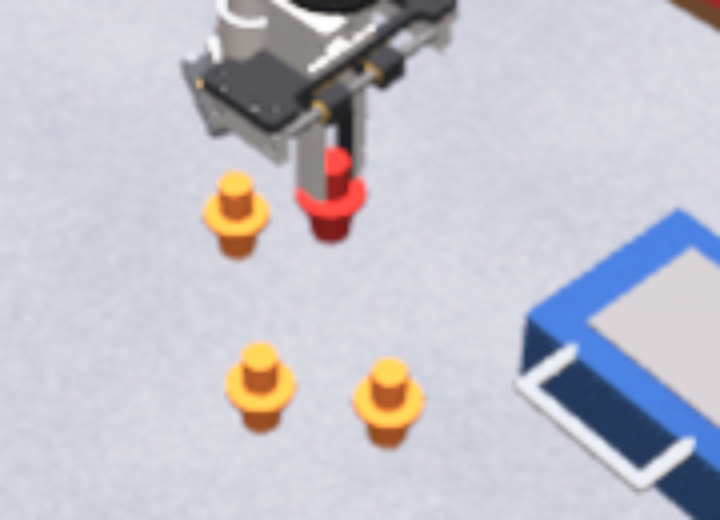

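The bung is held upright (crop 335,195). Move it above the carb.

Request:
step_arm --commands '[-0.0018,0.0217,0.0133,0,0,0,0.015,-0.0018,0.0217,0.0133,0,0,0,0.015,-0.0018,0.0217,0.0133,0,0,0,0.015,-0.0018,0.0217,0.0133,0,0,0,0.015,-0.0018,0.0217,0.0133,0,0,0,0.015]'

```text
clock: 6.08
eef_pos: [542.0, 112.4, 161.6]
eef_rot: [-2.991, 1.568, -2.99]
wrist_force: [-1.1, 0.5, -0.5]
finger_gap: 25.7
```

Request:
step_arm --commands '[-0.0018,0.0217,0.0133,0,0,0,0.015,-0.0018,0.0217,0.0133,0,0,0,0.015,-0.0018,0.0217,0.0133,0,0,0,0.015,-0.0018,0.0217,0.0133,0,0,0,0.015,-0.0018,0.0217,0.0133,0,0,0,0.015]'

```text
clock: 6.7
eef_pos: [608.5, 220.9, 170.3]
eef_rot: [-2.854, 1.568, -2.853]
wrist_force: [0.4, -0.1, -0.8]
finger_gap: 25.5
```

Request:
step_arm --commands '[0,0,0,0,0,0,0.015,0,0,0,0,0,0,0.015]'

```text
clock: 6.95
eef_pos: [608.0, 219.7, 170.9]
eef_rot: [-2.768, 1.569, -2.767]
wrist_force: [0.7, -0.1, 0.0]
finger_gap: 25.5
```

```bash
cat > rim.py <<'E'
# fit carb rim disc + cylinder in side view by sub-pixel overlay
from m import *; from plan import *
def ov(n,im,items,S,c,hw=(40,48)):
    big=cv2.resize(im[:,:,::-1],None,fx=S,fy=S,interpolation=2)
    for (x,y,z,r,col) in items:
        q=np.array([proj(n,[x+r*np.cos(t),y+r*np.sin(t),z])[::-1] for t in a]); cv2.polylines(big,[np.round(q*S+S/2).astype(np.int32)],True,col,1)
    r0,c0=int((c[0]-hw[0])*S),int((c[1]-hw[1])*S); return big[max(r0,0):r0+2*hw[0]*S,c0:c0+2*hw[1]*S]
E
python3 - <<'E'
from rim import *
p,Rm,s=cur(); print(p,Rm.round(3),s["finger_gap"],s["clock"])
im=manip.camera("side"); cv2.imwrite("pics/side5.png",im[:,:,::-1])
b=proj("side",[p[0],p[1],p[2]-10]); mk=red("side",im,b); o=np.argwhere(mk).mean(0); print(mk.sum(),o)
x,y=p[:2]; z=p[2]-44; Y=(0,255,255);G=(0,255,0);C=(255,0,255)
L=ov("side",im,[(x,y,z,14,Y),(x,y,z+34,25,Y),(x,y,z+70,13,Y)],8,proj("side",[x,y,100]))
im0=cv2.imread("pics/side1.png")[:,:,::-1]; it=np.array([610,220.5])
Rr=ov("side",im0,[(*it,95,27,G),(*it,95,20.5,G)],8,proj("side",[x,y,80]))
im1=cv2.imread("pics/top1.png")[:,:,::-1]
T=ov("top",im1,[(*it,95,27,G),(*it,95,20.5,G)],8,proj("top",[610,220,90]),(20,24))
cv2.imwrite("pics/c5.png",cv2.resize(np.hstack([L[100:580,200:600],Rr[60:540,200:600]]),None,fx=1,fy=1)); cv2.imwrite("pics/c6.png",T)
E
```

```text
[608.0296595  219.73418492 170.86243483] [[-0.002 -0.001  1.   ]
 [-0.001  1.     0.001]
 [-1.    -0.001 -0.002]] 25.491413042971697 6.95
174 [177.67241379 303.21264368]
```

View pics/c5.png

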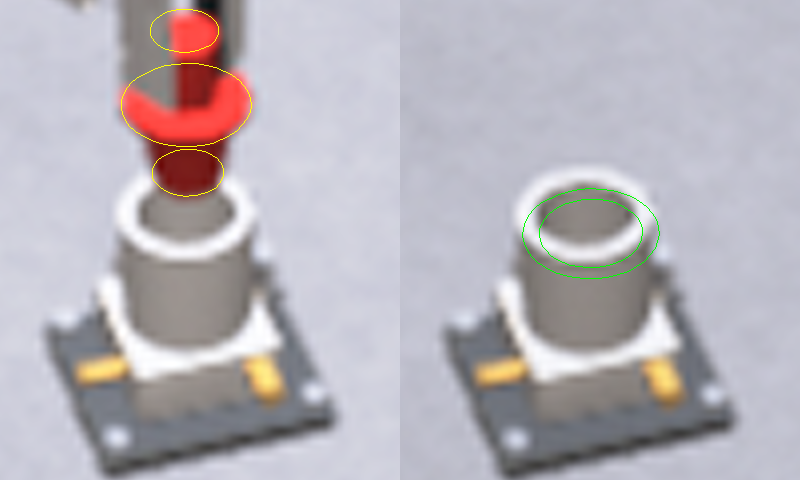

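View pics/c6.png

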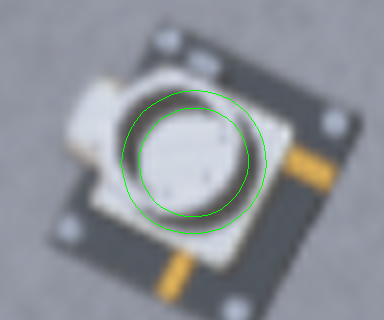

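The bung's base sits at (187,173) in the left crop, about as projected. The rim's true centre is at (587,217), about 2 px above my first estimate. In the top crop the estimate sat on the hole's floor, and the mouth's edges put its centre at (174,145). Recomputing.

```bash
python3 - <<'E'
from rim import *
a0=proj("side",[610,220.5,95]); b0=proj("top",[610,220.5,95])
s=a0+np.array([-16,-4])/8; t=b0+np.array([-17,-19])/8
print("side z95",at_z("side",s,95),"top z95",at_z("top",t,95),tri(t,s))
# edge-based refinement: maximise white-rim ring brightness contrast in side view (clear of bung, first picture)
from scipy.ndimage import map_coordinates as mc
g={n:cv2.imread(f"pics/{n}1.png",0).astype(float) for n in("side","top")}
def score(x,y,n):
    v=lambda r:np.mean([mc(g[n],proj(n,[x+r*np.cos(t),y+r*np.sin(t),95]).reshape(2,1),order=1)[0] for t in a])
    return v(23.75)-v(18)*.5-v(30)*.5 if n=="side" else v(23.75)-v(18)*.5-v(30)*.5
for n in g:
    b=max(((score(x,y,n),x,y) for x in np.arange(604,624,1.) for y in np.arange(215,234,1.))); print(n,b)
b=max(((score(x,y,"side")+score(x,y,"top"),x,y) for x in np.arange(604,624,1.) for y in np.arange(215,234,1.))); print("both",b)
# bung offset in the hand, from mask vs model of the side view
im=cv2.imread("pics/side5.png")[:,:,::-1]
p,Rm,_=cur(); print("bung px vs tcp", proj("side",[p[0],p[1],p[2]-44]),p)
E
```

```text
side z95 [615.58515822 228.5360321   95.        ] top z95 [616.43088743 227.72705544  95.        ] (array([615.98650199, 228.10924569,  95.05176963]), np.float64(1.169691198269129))
side (np.float64(60.8753670853462), np.float64(616.0), np.float64(230.0))
top (np.float64(52.493515200589314), np.float64(618.0), np.float64(230.0))
both (np.float64(110.58993346627086), np.float64(617.0), np.float64(230.0))
bung px vs tcp [185.43311977 302.61307067] [608.09827025 219.62247171 171.20337631]
```

Request:
step_arm --commands '[0.003,0.003,0.003,0,0,0,0.015,0.005,0.003,0.003,0,0,0,0.015,0.006,0.003,0.0025,0,0,0,0.015,0.006,0,0,0,0,0,0.015,0,0,0,0,0,0,0.015]'

```text
clock: 7.62
eef_pos: [616.8, 229.2, 151.2]
eef_rot: [-2.833, 1.57, -2.833]
wrist_force: [0.7, -0.1, -1.2]
finger_gap: 25.8
```

```bash
python3 - <<'E'
from rim import *
p=np.mean([cur()[0] for _ in range(1)],0); print(p,cur()[2]["clock"])
x,y=p[:2]; z=p[2]-44; Y=(0,255,255);G=(0,255,0)
o=[]
for n in("side","top"):
    im=manip.camera(n); q=proj(n,[616.5,229,100])
    o.append(ov(n,im,[(x,y,z,14,Y),(x,y,z+34,25,Y),(616.5,229,95,27,G)],8,q,(28,25)))
cv2.imwrite("pics/c7.png",np.hstack(o))
E
```

```text
[616.7659696  229.2267037  151.15641148] 7.625
```

View pics/c7.png

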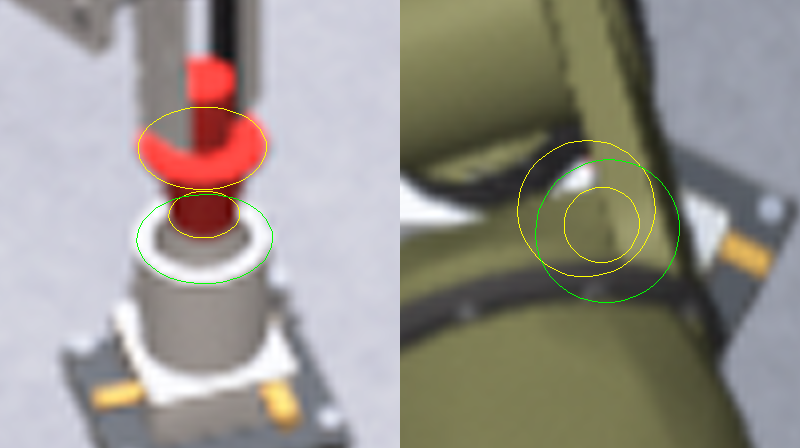

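The side view shows the rim matching the green circle (205,240) and the bung's base matching the yellow one over the mouth. Insert.

Request:
step_arm --commands '[0.008,0,0,0,0,0,0.015,0.008,0,0,0,0,0,0.015,0.008,0,0,0,0,0,0.015,0.008,0,0,0,0,0,0.015,0.004,0,0,0,0,0,0.015]'

```text
clock: 8.35
eef_pos: [616.9, 229.3, 115.2]
eef_rot: [-2.893, 1.57, -2.892]
wrist_force: [-0.2, 0.6, -1.1]
finger_gap: 25.8
```

No contact force, so I'll press on gently.

Request:
step_arm --commands '[0.004,0,0,0,0,0,0.015,0.003,0,0,0,0,0,0.015,0.002,0,0,0,0,0,0.015,0.001,0,0,0,0,0,0.015,0,0,0,0,0,0,0.015]'

```text
clock: 8.98
eef_pos: [617.2, 229.7, 106.3]
eef_rot: [0.68, 1.57, 0.681]
wrist_force: [1.3, 4.9, 2.6]
finger_gap: 25.8
```

Request:
step_arm --commands '[0,0.0008,0,0,0,0,0.015,0.001,0,0,0,0,0,0.015,0.001,0,0,0,0,0,0.015,0.001,0,0,0,0,0,0.015,0,0,0,0,0,0,0.015]'

```text
clock: 9.6
eef_pos: [617.0, 230.1, 105.2]
eef_rot: [0.19, 1.57, 0.191]
wrist_force: [-10.0, -0.1, 20.2]
finger_gap: 25.5
```

Request:
step_arm --commands '[0,0,0,0,0,0,0.045,0,0,0,0,0,0,0.045,0,0,0,0,0,0,0.045,-0.02,0,0,0,0,0,0.045,-0.02,0,0,0,0,0,0.045]'

```text
clock: 10.22
eef_pos: [617.2, 230.1, 144.7]
eef_rot: [0.156, 1.57, 0.157]
wrist_force: [0.4, 0.2, -0.1]
finger_gap: 44.9
```

Request:
step_arm --commands '[-0.02,0,0,0,0,0,0.045,-0.03,0,0,0,0,0,0.045,-0.04,0,0,0,0,0,0.045,-0.02,-0.03,-0.01,0,0,0,0.045,0,-0.03,-0.01,0,0,0,0.045]'

```text
clock: 10.85
eef_pos: [597.2, 169.6, 256.3]
eef_rot: [0.195, 1.567, 0.197]
wrist_force: [-0.7, 0.1, 0.9]
finger_gap: 44.9
```

```bash
python3 - <<'E'
from rim import *
p,Rm,s=cur(); print(p,s["clock"],s["wrist_force"])
im=manip.camera("side"); x,y=616.8,229.7
m=red("side",im,proj("side",[x,y,105])); o=np.argwhere(m); print(m.sum(),o.mean(0))
vis=((25,95),(25,101),(13,101),(13,131))
print("model centroid home",ctr("side",x,y,0,vis),"3mm up",ctr("side",x,y,3,vis))
cv2.imwrite("pics/c8.png",ov("side",im,[(x,y,101,25,(0,255,255)),(x,y,131,13,(0,255,255)),(x,y,95,27,(0,255,0))],8,proj("side",[x,y,95]),(28,30)))
E
```

```text
[597.23764696 169.61084963 256.26571335] 10.85 [-0.68184383  0.07200461  0.94677872]
145 [188.37241379 302.42758621]
model centroid home [188.22782523 302.51627176] 3mm up [187.49565058 302.48625745]
```

View pics/c8.png

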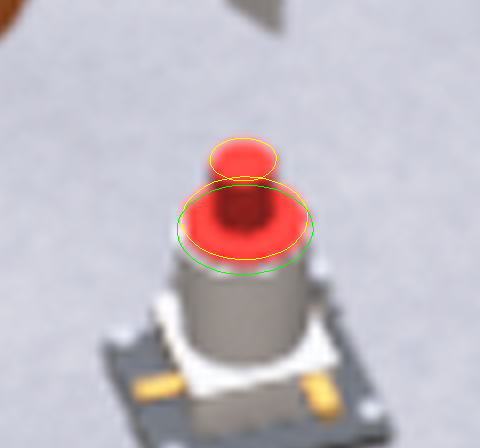

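The mask centroid (188.4,302.4) matches the fully-home model (188.2,302.5), whereas 3 mm high would be 187.5. The flange sits on the rim and the bung is let go. Next, the handle, with the tool tilted 35° so the gripper's body clears the opening lid.

```bash
cat >> plan.py <<'E'
W=-0.069; EX=np.array([np.cos(W),np.sin(W),0]); Z=np.array([0,0,1.])
def tilt(t):
    x=np.sin(t)*EX-np.cos(t)*Z; z=np.cos(t)*EX+np.sin(t)*Z; return np.c_[x,np.cross(z,x),z]
HINGE=np.array([614.8,-233.5,65])+80*EX
def bar(th): return HINGE-206*np.cos(th)*EX+206*np.sin(th)*Z
def tcp(th,t,back=0): return bar(th)+(18.8-back)*tilt(t)[:,0]
E
python3 - <<'E'
from plan import *
p,Rm,s=cur(); t=np.radians(35); print(bar(0),tcp(0,t,110)); show(rows(p,Rm,tcp(0,t,110),tilt(t),15),.03)
E
```

```text
[ 489.09982402 -224.81289705   65.        ] [ 436.91412799 -221.20635863  139.70666644]
0.0077, -0.0259, -0.0106, 0.25, -2.32, -0.08, 0.03, 0.0073, -0.0259, -0.0108, 0.25, -2.32, -0.08, 0.03, 0.0069, -0.0259, -0.011, 0.25, -2.32, -0.08, 0.03, 0.0065, -0.026, -0.0112, 0.25, -2.32, -0.08, 0.03, 0.0061, -0.026, -0.0113, 0.25, -2.32, -0.08, 0.03, 0.0056, -0.0261, -0.0114, 0.25, -2.32, -0.08, 0.03, 0.0052, -0.0261, -0.0115, 0.25, -2.32, -0.08, 0.03, 0.0048, -0.0261, -0.0116, 0.25, -2.32, -0.08, 0.03, 0.0043, -0.0262, -0.0117, 0.25, -2.32, -0.08, 0.03, 0.0039, -0.0262, -0.0117, 0.25, -2.32, -0.08, 0.03, 0.0035, -0.0263, -0.0118, 0.25, -2.32, -0.08, 0.03, 0.003, -0.0263, -0.0118, 0.25, -2.32, -0.08, 0.03, 0.0026, -0.0264, -0.0118, 0.25, -2.32, -0.08, 0.03, 0.0021, -0.0264, -0.0118, 0.25, -2.32, -0.08, 0.03, 0.0017, -0.0265, -0.0117, 0.25, -2.32, -0.08, 0.03
```

Request:
step_arm --commands '[0.0077,-0.0259,-0.0106,0.25,-2.32,-0.08,0.03,0.0073,-0.0259,-0.0108,0.25,-2.32,-0.08,0.03,0.0069,-0.0259,-0.011,0.25,-2.32,-0.08,0.03,0.0065,-0.026,-0.0112,0.25,-2.32,-0.08,0.03,0.0061,-0.026,-0.0113,0.25,-2.32,-0.08,0.03]'

```text
clock: 11.52
eef_pos: [543.8, 40.0, 215.5]
eef_rot: [-0.024, 1.365, -0.045]
wrist_force: [0.7, 1.4, 0.4]
finger_gap: 30.0
```

Request:
step_arm --commands '[0.0056,-0.0261,-0.0114,0.25,-2.32,-0.08,0.03,0.0052,-0.0261,-0.0115,0.25,-2.32,-0.08,0.03,0.0048,-0.0261,-0.0116,0.25,-2.32,-0.08,0.03,0.0043,-0.0262,-0.0117,0.25,-2.32,-0.08,0.03,0.0039,-0.0262,-0.0117,0.25,-2.32,-0.08,0.03]'

```text
clock: 12.15
eef_pos: [491.0, -89.4, 177.1]
eef_rot: [-0.014, 1.163, -0.057]
wrist_force: [-0.4, -0.9, -0.1]
finger_gap: 29.9
```

Request:
step_arm --commands '[0.0035,-0.0263,-0.0118,0.25,-2.32,-0.08,0.03,0.003,-0.0263,-0.0118,0.25,-2.32,-0.08,0.03,0.0026,-0.0264,-0.0118,0.25,-2.32,-0.08,0.03,0.0021,-0.0264,-0.0118,0.25,-2.32,-0.08,0.03,0.0017,-0.0265,-0.0117,0.25,-2.32,-0.08,0.03]'

```text
clock: 12.78
eef_pos: [438.1, -219.1, 138.8]
eef_rot: [-0.003, 0.96, -0.069]
wrist_force: [0.6, 1.0, -0.2]
finger_gap: 30.0
```

Request:
step_arm --commands '[0,0,0,0,0,0,0.03,0,0,0,0,0,0,0.03]'

```text
clock: 13.02
eef_pos: [438.4, -217.9, 138.5]
eef_rot: [-0.001, 0.963, -0.068]
wrist_force: [-0.4, -0.3, -0.1]
finger_gap: 30.0
```

```bash
python3 - <<'E'
from plan import *
p,Rm,s=cur(); t=np.radians(35); print(p,s["clock"],s["finger_gap"],"rot err",np.degrees(R.from_matrix(Rm.T@tilt(t)).as_rotvec()).round(2))
show(rows(p,Rm,tcp(0,t,45),tilt(t),4),.03); print("shift to grasp",Rm.T@(tcp(0,t)-p))
im=manip.camera("side"); cv2.imwrite("pics/c9.png",cv2.resize(im[200:350,320:490,::-1],None,fx=4,fy=4))
E
```

```text
[ 438.40455535 -217.91280935  138.46403034] 13.025 30.004401238989004 rot err [ 0.12 -0.15 -0.04]
0.0158, -0.0009, -0, 0.03, -0.04, -0.01, 0.03, 0.0158, -0.0009, -0, 0.03, -0.04, -0.01, 0.03, 0.0158, -0.0009, -0.0001, 0.03, -0.04, -0.01, 0.03, 0.0158, -0.0008, -0.0001, 0.03, -0.04, -0.01, 0.03
shift to grasp [ 1.08257665e+02 -3.46104292e+00 -3.75396102e-02]
```

View pics/c9.png

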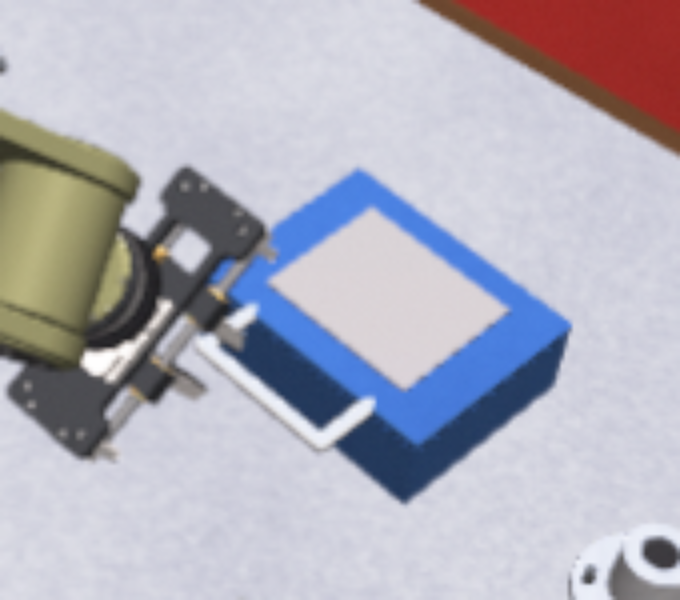

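The fingers hang behind and above the bar, one on each side of its line (fingertips at 190,385 and 235,335 in the crop), and the lid is shut. Advance.

Request:
step_arm --commands '[0.015,-0.001,0,0,0,0,0.03,0.015,-0.001,0,0,0,0,0.03,0.015,-0.001,0,0,0,0,0.03,0.015,-0.0005,0,0,0,0,0.03,0.012,0,0,0,0,0,0.03]'

```text
clock: 13.7
eef_pos: [479.7, -223.5, 78.4]
eef_rot: [-0.001, 0.963, -0.066]
wrist_force: [-1.6, -0.5, 0.5]
finger_gap: 30.1
```

Request:
step_arm --commands '[0.008,0,0,0,0,0,0.03,0.008,0,0,0,0,0,0.03,0.008,0,0,0,0,0,0.03,0.008,0,0,0,0,0,0.03,0.004,0,0,0,0,0,0.03]'

```text
clock: 14.32
eef_pos: [499.3, -225.6, 48.4]
eef_rot: [-0.0, 0.964, -0.067]
wrist_force: [0.6, 0.0, 0.5]
finger_gap: 29.9
```

Request:
step_arm --commands '[0,0,0,0,0,0,0.02,0,0,0,0,0,0,0.005,0,0,0,0,0,0,0.005,0,0,0,0,0,0,0.005]' --squeeze 20

```text
clock: 14.82
eef_pos: [499.8, -225.8, 49.6]
eef_rot: [-0.001, 0.962, -0.068]
wrist_force: [7.7, -0.5, -1.4]
finger_gap: 11.5
```

```bash
python3 - <<'E'
from plan import *
p,Rm,s=cur(); t=np.radians(35); print(p,s["clock"],s["finger_gap"],s["wrist_force"], Rm.T@(tcp(0,t)-p))
# lift relative: keep tilt, follow arc from theta0=0 by commanded offsets
for k,(a,b) in enumerate(((0,17),(17,34),(34,50))):
    P=[tcp(np.radians(q),t) for q in np.linspace(a,b,6)]
    show([np.r_[np.round(tilt(t).T@(P[i+1]-P[i])/1000,4),0,0,0] for i in range(5)],.005)
E
```

```text
[ 499.81714944 -225.81713231   49.5975851 ] 14.825 11.531150334362978 [ 7.72133606 -0.48963595 -1.37256154] [0.01090402 0.26288546 0.02013643]
-0.0098, -0, 0.0073, 0, 0, 0, 0.005, -0.0093, 0, 0.0079, 0, 0, 0, 0.005, -0.0089, -0, 0.0084, 0, 0, 0, 0.005, -0.0084, 0, 0.0089, 0, 0, 0, 0.005, -0.0078, 0, 0.0094, 0, 0, 0, 0.005
-0.0072, 0, 0.0099, 0, 0, 0, 0.005, -0.0066, -0, 0.0103, 0, 0, 0, 0.005, -0.006, -0, 0.0106, 0, 0, 0, 0.005, -0.0054, 0, 0.011, 0, 0, 0, 0.005, -0.0047, -0, 0.0113, 0, 0, 0, 0.005
-0.0038, 0, 0.0109, 0, 0, 0, 0.005, -0.0032, 0, 0.011, 0, 0, 0, 0.005, -0.0026, 0, 0.0112, 0, 0, 0, 0.005, -0.002, -0, 0.0113, 0, 0, 0, 0.005, -0.0013, -0, 0.0114, 0, 0, 0, 0.005
```

The bar is gripped (gap 11.5 mm). Lift along the hinge arc.

Request:
step_arm --commands '[-0.0098,0,0.0073,0,0,0,0.005,-0.0093,0,0.0079,0,0,0,0.005,-0.0089,0,0.0084,0,0,0,0.005,-0.0084,0,0.0089,0,0,0,0.005,-0.0078,0,0.0094,0,0,0,0.005]' --squeeze 25

```text
clock: 15.45
eef_pos: [507.4, -226.3, 108.9]
eef_rot: [-0.001, 0.965, -0.068]
wrist_force: [-8.0, -2.6, -0.1]
finger_gap: 11.3
```

```bash
cat >> plan.py <<'E'
def lid():
    p,Rm,s=cur(); g=p-18.8*Rm[:,0]-HINGE; a,b=-g@EX,g[2]
    print("lid est deg",np.degrees(np.arctan2(b,a)),"radius",np.hypot(a,b),s["finger_gap"],s["wrist_force"],s["clock"],"y off",g@np.cross(Z,EX))
E
python3 -c "
from plan import *; lid()"
```

```text
lid est deg 16.65808857015259 radius 207.01618568388338 11.282866292947517 [-8.02516723 -2.5959073  -0.09885528] 15.45 y off -0.23845032182033243
```

Request:
step_arm --commands '[-0.0072,0,0.0099,0,0,0,0.005,-0.0066,0,0.0103,0,0,0,0.005,-0.006,0,0.0106,0,0,0,0.005,-0.0054,0,0.011,0,0,0,0.005,-0.0047,0,0.0113,0,0,0,0.005]'

```text
clock: 16.08
eef_pos: [534.2, -228.2, 164.2]
eef_rot: [-0.001, 0.964, -0.068]
wrist_force: [-0.3, -2.4, -1.7]
finger_gap: 11.0
```

Request:
step_arm --commands '[-0.0038,0,0.0109,0,0,0,0.005,-0.0032,0,0.011,0,0,0,0.005,-0.0026,0,0.0112,0,0,0,0.005,-0.002,0,0.0113,0,0,0,0.005,-0.0013,0,0.0114,0,0,0,0.005]'

```text
clock: 16.7
eef_pos: [573.1, -231.0, 206.8]
eef_rot: [-0.002, 0.963, -0.069]
wrist_force: [-3.3, -3.7, -0.5]
finger_gap: 11.3
```

Request:
step_arm --commands '[0,0,0,0,0,0,0.005,0,0,0,0,0,0,0.005,0,0,0,0,0,0,0.005]'

```text
clock: 17.08
eef_pos: [572.9, -230.9, 206.7]
eef_rot: [-0.002, 0.962, -0.069]
wrist_force: [-5.0, -4.0, 3.7]
finger_gap: 11.2
```

```bash
python3 - <<'E'
from rim import *
lid(); p,Rm,s=cur(); print(np.abs(s["qd"]).max())
im=manip.camera("side"); x,y=616.8,229.7
m=red("side",im,proj("side",[x,y,105])); print("bung",m.sum(),np.argwhere(m).mean(0))
t=np.radians(50); L=[HINGE+a*EX*-np.cos(t)+a*Z*np.sin(t)+b*np.cross(Z,EX) for a,b in((0,-100),(160,-100),(160,100),(0,100))]
q=np.array([proj("side",v)[::-1] for v in L]); big=cv2.resize(im[:,:,::-1],None,fx=2,fy=2); cv2.polylines(big,[np.round(q*2).astype(np.int32)],True,(0,255,255),1)
cv2.imwrite("pics/c10.png",big[150:750,400:1100])
E
```

```text
lid est deg 49.81472159678663 radius 205.68114048600737 11.218909635077901 [-5.03930733 -4.02944671  3.713756  ] 17.075 y off -0.3300655539815569
0.0017678003968069247
bung 76970 [116.01002988 490.15833442]
```

View pics/c10.png

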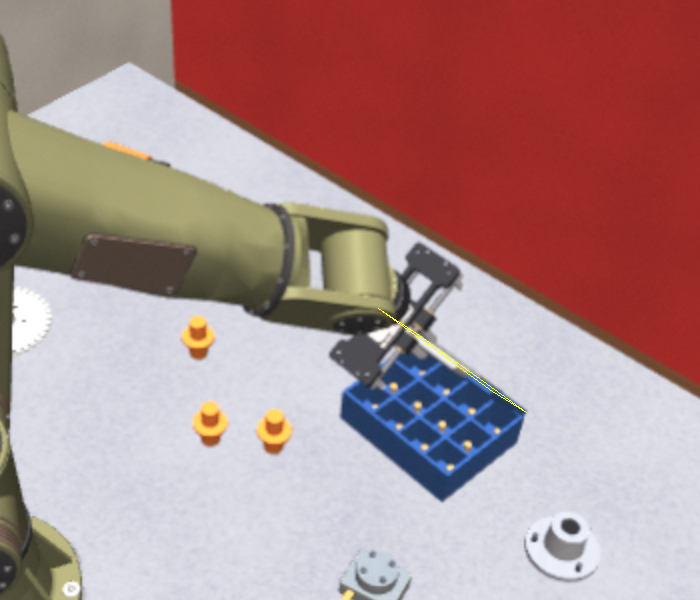

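The case is open and held. The lid is seen edge-on along the 50° outline (380,310 to 525,412). The side camera's view of the bung is blocked by the arm, and the red mask caught the wall instead, so I'll check with the top camera.

```bash
python3 - <<'E'
from rim import *
im=manip.camera("top"); x,y=616.8,229.7
q=proj("top",[x,y,110]); m=red("top",im,q); print("bung",m.sum(),np.argwhere(m).mean(0),"home model",ctr("top",x,y,0,((25,95),(25,101),(13,101),(13,131))))
for t in("pump","hub","sprocket","mallet"):
    print(t,[(round(d["score"],2),np.round(d["centre"]).tolist()) for d in manip.find_in(t,"top")[:1]])
lid()
E
```

```text
bung 193 [199.06735751 239.92746114] home model [199.30079117 239.11353573]
pump [(0.63, [290.0, 436.0])]
hub [(0.69, [216.0, 467.0])]
sprocket [(0.57, [293.0, 190.0])]
mallet [(0.88, [191.0, 158.0])]
lid est deg 49.81383215141069 radius 205.68653522535968 11.190657446678188 [-4.93412594 -3.01438097  4.31612493] 17.375 y off -0.30114722038279673
```

```bash
python3 -c "
from cell import manip
manip.sign_off(); print(manip.read_state()['clock'])"
```

```text
the job is handed in; nothing more can be done
the job is handed in; nothing more can be done
```

The red bung is home in the carburetor throat and let go. The lid is held open at about 49.8°, and the job was handed in at about 17.4 s. `sign_off` gives no verdict, so these are my own last checks.

- **Bung:** After release, the side view matched the fully-home model to within about 0.2 px; 3 mm high would have shown as 0.7 px. At the end, the top view matched to within 0.8 px, about 2.5 mm sideways against the 5 mm allowed. The side camera could not recheck it at the end because the arm blocked its view; the red mask there caught the back wall instead.
- **Lid:** The angle comes from the gripper pose and the hinge position. The bar-to-hinge distance came out at 205.7 mm against 206. The arm was still, and the fingers hold the bar with an 11.2 mm gap on the 12 mm bar.
- **Other objects:** The last top-view detections of hub and mallet moved by no more than 4 px. Pump and sprocket were reported 9 and 16 px off. I put that down to the detector being a little off or the arm hiding part of them. The pump sits at its starting pixels in the side view. For the sprocket I have no clean second view, though the arm only passed well above it.

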